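# Biscuit tin through the one-way gate of a packing lane

## Task

Slide the red biscuit tin along the bench, without lifting it, short end first and square into the flared mouth of the metal lane, and push it on through the orange spring gate until it is fully home against the black rubber bumper at the far end. Press it home gently but definitely for a moment (roughly 8 N on the bumper, never as much as 20 N; how far the bumper is screwed out is not known, so feel for it), then ease back off the tin before lifting away, so that the gate swings shut behind the tin and the tin stays resting against the bumper. Leave the tape roll, the blue tin and the green box alone.

Things in the scene. Friction and masses are not known exactly. Their poses are not given: they have to be found in the camera images.
- lane: Open-topped aluminium lane fixed to the bench, which is its floor. Origin: on the bench, midway between the entry walls, at the gate. +y is the direction of travel, z up. Walls 32 mm high, 6 mm thick. Entry passage: y = -100 to 0 mm, 62 mm wide inside (x = -31 to 31). A hinge post 50 mm tall, 10 mm thick, stands at x = -40, y = -4 mm. Nothing lies above the lane.
- lane_mouth (a point): Middle of the flared mouth of the lane, on the bench, at lane y = -130 mm; about 104 mm wide inside there, narrowing to 62 mm at y = -100 mm.
- lane_chamber (a point): Point on the bench at lane x = 0, y = 120 mm, in the part beyond the gate (y = 6 to 220 mm). Its +x wall runs on at x = 31 mm; its other wall is set back to x = -46 mm as a pocket for the open gate. The tin's centre is within 10 mm of here (along y) when home.
- gate (a joint): Angle of the orange spring gate (rad): 0 shut, square across the lane; opens only along the travel (lane +y), up to 1.5, about a vertical hinge at lane x = -36, y = 4 mm. Leaf 66 mm long from the hinge, 3 mm thick, 4 to 42 mm above the bench. A weak spring (0.04 N m shut, 0.065 open) shuts it once the tin's rear is about 66 mm beyond the gate and nothing is in its way.
- gate_tip (a point): Free end of the gate leaf, 23 mm above the bench. Shut, it is at lane x = +30, y = +4 mm.
- stop: Grey block across the lane's far end, 100 mm wide, 50 high, near face at lane y = 200 mm; its origin and axes are those of lane, NOT at the block. Its rod carries a round black rubber bumper head (34 mm diameter, centre 28 mm up) facing the tin, its face somewhere from lane y = 152 to 172 mm: different each time, not measured. The rubber gives 1 mm per 4 N and recovers slowly.
- tin_center (a point): Centre (half-way up, 27.5 mm above the bench) of the red biscuit tin with a brass-coloured lid: rigid, 56 mm wide (its x), 80 mm long (its y), 55 mm high, 0.3 to 0.55 kg. It stands on the bench before the mouth of the lane. Home, its centre is at lane y = 112 to 132 mm, its front face on the bumper. Sliding it takes some 1 to 5 N.
- tin: The same red tin, origin at the centre of its underside; y along its long side.
- tape: Yellow tape roll lying flat, 90 mm across, 24 mm high, origin under its centre. To be left alone.
- round_tin: Round blue tin, 72 mm across, 40 mm high, origin under its centre. To be left alone.
- tea_box: Green box 60 x 85 x 36 mm, origin under its centre. To be left alone.
Not all that is in view belongs to the job. Of the things like the tin, leave any that is purple; of the rest the smaller one is meant.

How it is judged:
By the outcome, as a careful person would: the job done as asked, in the order asked, and still so for the second after the job is handed in, with the robot touching nothing.
It also fails if it takes over 72 s, if anything falls off the work surface, if the arm or the gripper's body presses on something with over 40 N, if the wrist force passes 120 N, or if a joint passes its speed limit or range.

## Robot

A 6-joint arm with a two-finger parallel gripper is mounted at the origin on the work surface. World frame = base frame: x ahead of the robot, y to its left, z up, the work surface at z = 0. Lengths are in mm, angles in degrees, forces in N, time in s.
With the tool pointing down it reaches from about 350 to 850 mm from the base axis. Payload 8.1 kg.
Tool frame: the origin (TCP) lies between the finger pads; the fingertips stand 22 mm ahead of it and the grasp point (between the pads) lies 3 mm ahead of it; z points along the fingers, y is the line along which they close (so a half turn about z gives the same grasp; the last joint's range is limited). The gripper opens to 85 mm and grips with 20 to 120 N. Pads are 22 mm wide; open, the fingers measure 114 mm over their backs; the gripper's body (76 mm by 85 mm) begins 54 mm behind the grasp point. The pads swing forward as they close: fully open they stand 13 mm farther back than shut.
Start: joints at [60.424, 7.471, 85.268, -0, 87.261, -4.893], TCP at [250.539, 545.193, 253.292] pointing down, gripper open.
Joint ranges: [-169.43, 169.43], [-51.17, 129.36], [1.28, 143.12], [-76.62, 256.62], [0, 156.53], [-152.29, 152.29]. Speed limits (degrees/s): [136.94, 136.94, 159.86, 180, 180, 180].

## Interface

Orientations are given as [roll, pitch, yaw] about the fixed x, y, z axes, in that order (R = Rz(yaw) Ry(pitch) Rx(roll)).
In Python, from bench import r, vision gives the robot as it stands.
- The arm moves only by the tool step_arm, never from a script. Its argument "targets" is a list that holds one entry, the list of rows, each a list of 6 numbers: the shift along the world's x, y, z in mm, then the turn, a rotation vector about the world's x, y, z in rad. In form: [[[x, y, z, rx, ry, rz], ...]]. A call has 1 to 12 rows; each row is the pose to reach, as a shift and turn from the pose commanded when the call began; what a row does not reach only later rows make up. A row lasts 1/12 s, in which the tool goes at most 41.7 mm and 7.16 degrees, less where a joint would pass 70% of its speed; a pose out of reach is approached as far as the arm can. A call with a gripper value outside its range is refused whole. "fingers" is the gripper's target within -1 to 1 (shut at 1, half-way at 0, fully open at -1), set as the call begins (left out, the last holds). The fingers move at their own pace and stop on an object; "newtons" is the grip in N (left out, the last holds). Time passes only in rows, so rows that repeat a pose let the fingers close. It gives the time, the measured TCP pose, the force, the opening and the grip force at its end, in the units of the state.
- r.sense(): the state, without advancing time (a new reading comes with each control period).
- vision.snapshot(name): name is "scene" or "side" or "wrist"; returns a dict with "img" (384x512x3 uint8, blue, green, red), "mtx" (3x3 intrinsics, pixels), "eye" and "attitude" of the camera in the world. Camera axes: x right, y up, looking along -z (the intrinsics and any distortion apply to the point x, -y, -z); pixel columns grow to the right and rows downward; lengths in mm; the calibration is good to about 2 mm. A picture is of the moment at which its call begins. There is no depth.
- r.hand_in(): hands the job in; it is judged then, once.
The state is a dict: "time": time; "joint_pos": joint angles; "qd": joint speeds; "joint_efforts": joint torques, N m; "tool_pos": TCP position; "tcp_rot": TCP orientation; "ft_force": force on the tool from outside, world axes, zero at the start; "wrist_torque": the same for the moment, N m; "finger_gap": finger opening in mm; "grip_force": force on a finger pad.
Only numpy, scipy, OpenCV 4.12 (cv2) and the standard library are available. Lean on these libraries where they do the work, as an engineer would, in place of code of your own. Each camera call takes 0.05 s, during which the arm holds its last target. There are 200 camera calls.

## Working session

There is one attempt and no reset: what is moved stays moved. The work goes in short steps, Python scripts to look and compute and a tool call to move; the robot and the scene stay as the last step left them, time stands still between calls to the robot, and variables do not carry over. Pictures are saved under pics/ and viewed, at most 10 in all, crops included, and the job is handed in when it is done.

Besides the shell and the picture viewer there is one more tool, called after "Request:" as a command line: name --argument value ..., lists and objects as JSON in quotes. step_arm: Moves the arm, as the interface text tells. Its arguments: {"type":"object","properties":{"targets":{"type":"array"},"fingers":{"type":"number"},"newtons":{"type":"number"}},"required":["targets"]}

```bash
mkdir -p pics; cat > h.py <<'E'
import numpy as np, cv2
from bench import r, vision
from scipy.spatial.transform import Rotation as R
def rot(a):
    a=np.array(a,float)
    if a.shape==(3,3): return a
    if a.size==4: return R.from_quat(a).as_matrix()
    return R.from_euler('xyz',a,degrees=True).as_matrix()
def ray(s,uv,z):
    p=np.linalg.inv(s['mtx'])@np.array([uv[0],uv[1],1.]); d=rot(s['attitude'])@np.array([p[0],-p[1],-p[2]])
    e=np.array(s['eye'],float); return e+d*(z-e[2])/d[2]
def proj(s,P):
    c=rot(s['attitude']).T@(np.array(P,float)-np.array(s['eye'])); q=np.array(s['mtx'])@np.array([c[0],-c[1],-c[2]]); return q[:2]/q[2]
E
python3 - <<'E'
from h import *
for n in ("scene","side"):
    s=vision.snapshot(n); cv2.imwrite(f'pics/{n}0.png',s['img']); print(n,{k:v for k,v in s.items() if k!='img'})
print(r.sense())
E
```

```text
scene {'mtx': array([[407.73899767,   0.        , 252.97941182],
       [  0.        , 407.73899767, 195.56632804],
       [  0.        ,   0.        ,   1.        ]]), 'eye': array([828.14637348, 491.06659171, 939.0061565 ]), 'attitude': array([ 33.58061112,   0.55378479, 147.64833377])}
side {'mtx': array([[404.96797235,   0.        , 248.97696389],
       [  0.        , 404.96797235, 200.0167156 ],
       [  0.        ,   0.        ,   1.        ]]), 'eye': array([ 150.24386702, -392.32682568,  606.17101435]), 'attitude': array([ 46.11636082,  -0.11264394, -45.82043395])}
{'time': 0.1, 'joint_pos': array([ 6.04239651e+01,  7.51170543e+00,  8.53232806e+01,  2.00330963e-03,
        8.72616333e+01, -4.89350088e+00]), 'qd': array([ 0.03666943, -0.13111528, -0.12416755, -0.07729563, -0.06182095,
        0.05210366]), 'joint_efforts': array([ 8.60533928e-04, -5.70952749e+01, -5.01941013e+01, -1.67037470e-04,
        8.30917095e-03,  8.32591724e-06]), 'tool_pos': array([250.2997242 , 544.7931846 , 252.33735433]), 'tcp_rot': array([-1.79903904e+02, -1.02355672e-02,  1.55317360e+02]), 'ft_force': array([-0.05877877,  0.5878838 ,  0.37256263]), 'wrist_torque': array([-0.03149597,  0.00779211,  0.01256238]), 'grip_force': 0.0, 'finger_gap': 85.52535453409261}
```

View pics/scene0.png

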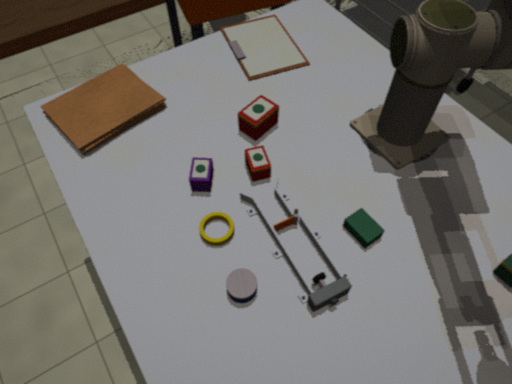

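View pics/side0.png

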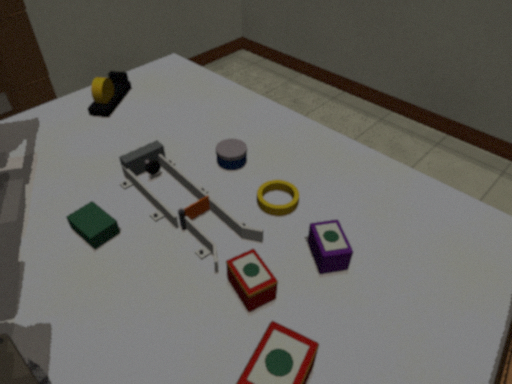

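The scene image shows three candidates: a small red tin at scene (258,162), a large red tin at (259,116) and a purple one at (201,173). Purple is excluded and the smaller red one is meant, so it's the tin at (258,162), just before the mouth. I'll confirm that in an enlarged crop and read the lane features off it.

```bash
python3 - <<'E'
import cv2,numpy as np
a=cv2.imread('pics/scene0.png')[140:312,232:362]; b=cv2.imread('pics/side0.png')[135:315,115:285]
cv2.imwrite('pics/c_scene.png',cv2.resize(a,None,fx=3.45,fy=3.45,interpolation=cv2.INTER_CUBIC))
cv2.imwrite('pics/c_side.png',cv2.resize(b,None,fx=3.3,fy=3.3,interpolation=cv2.INTER_CUBIC))
E
```

```text
(no output)
```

View pics/c_scene.png

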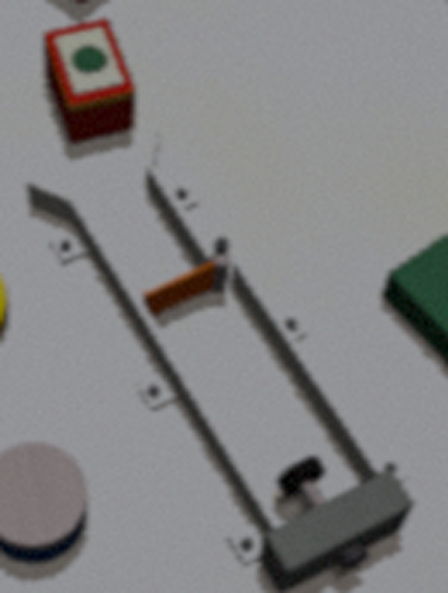

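View pics/c_side.png

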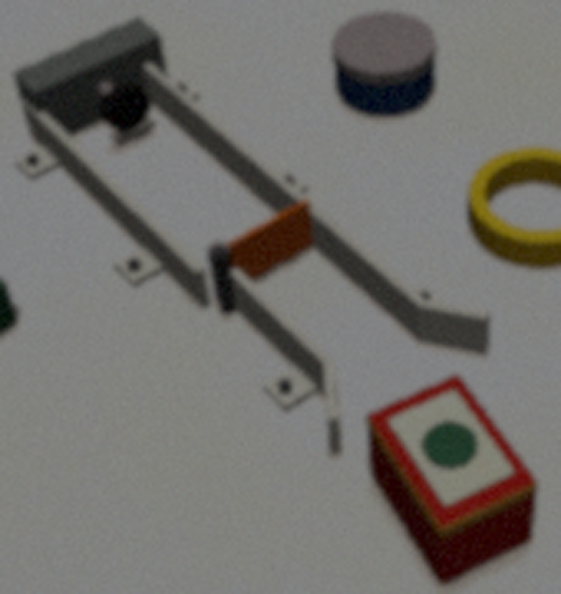

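The crops confirm the target: a small red tin with a brass line under its lid, its top corners at crop scene (45,33), (108,20), (133,92), (70,107). Next I solve the lane pose from point correspondences in both views, and the tin pose from its top corners.

```bash
python3 - <<'E'
from h import *
from scipy.optimize import least_squares
import pickle
S={n:vision.snapshot(n) for n in('scene','side')}
o={'scene':(3.45,232,140),'side':(3.3,115,135)}
px=lambda n,p:np.array([p[0]/o[n][0]+o[n][1],p[1]/o[n][0]+o[n][2]])
C=[('side',(427,304),(31,-100,32)),('side',(488,318),(52,-130,32)),('side',(307,203),(30,4,42)),('side',(219,248),(-40,-4,50)),
('side',(160,38),(50,200,50)),('side',(22,95),(-50,200,50)),
('scene',(263,533),(50,200,50)),('scene',(393,470),(-50,200,50)),('scene',(145,296),(30,4,42)),('scene',(222,243),(-40,-4,50))]
W=[ray(S[n],px(n,p),q[2])[:2] for n,p,q in C]; L=np.array([q[:2] for _,_,q in C],float)
def T(v,l): c,s=np.cos(v[2]),np.sin(v[2]); return np.asarray(l)@np.array([[c,s],[-s,c]])+v[:2]
best=min((least_squares(lambda v:(T(v,L)-W).ravel(),[400,0,a],loss='soft_l1',f_scale=2) for a in(0,1.5,3,4.5)),key=lambda f:f.cost)
v=best.x; print('lane',v[:2],np.degrees(v[2])%360); 
for c,e in zip(C,np.round(T(v,L)-W,1)): print(c[0],c[2],e)
M=np.array([[np.cos(v[2]),-np.sin(v[2])],[np.sin(v[2]),np.cos(v[2])]])
for n,Q in(('scene',[(45,33),(108,20),(133,92),(70,107)]),('side',[(457,378),(370,415),(443,520),(535,480)])):
    P=np.array([ray(S[n],px(n,q),55)[:2] for q in Q]); (c,sz,a)=cv2.minAreaRect(P.astype(np.float32))
    l=(P-v[:2])@M; print(n,'tin',P.mean(0),'lane',l.mean(0),'edges',np.linalg.norm(np.roll(P,-1,0)-P,axis=1), 'lane corners',l.round(1).tolist())
for n,p in(('scene',(155,135)),('scene',(28,188)),('side',(338,450))): print(n,p,(ray(S[n],px(n,p),32)[:2]-v[:2])@M)
np.save('lane.npy',v)
for n,i in(('tape',(217,228)),('round',(241,285)),('box',(363,227))): print(n,ray(S['scene'],i,30)[:2].round(), ((ray(S['scene'],i,30)[:2]-v[:2])@M).round())
E
```

```text
lane [492.49821374  84.16337875] 355.871622300941
side (31, -100, 32) [-3.2  5.1]
side (52, -130, 32) [-1.2  6.3]
side (30, 4, 42) [1.6 3.8]
side (-40, -4, 50) [-2.  -0.6]
side (50, 200, 50) [1.  6.3]
side (-50, 200, 50) [ 3.5 -1. ]
scene (50, 200, 50) [-1.2 -0.8]
scene (-50, 200, 50) [-1.6 -5.3]
scene (30, 4, 42) [ 1.6 -3. ]
scene (-40, -4, 50) [ 1.5 -3.1]
scene tin [ 443.37767313 -107.5725747 ] lane [ -35.1897353  -194.77470546] edges [53.28289472 76.87849199 51.89377242 78.33306664] lane corners [[-18.4, -238.8], [-70.2, -226.2], [-51.4, -151.7], [-0.7, -162.5]]
side tin [ 444.11546055 -114.17744995] lane [ -33.97836769 -201.30932832] edges [51.18329634 73.28149566 50.90580419 74.68782137] lane corners [[-2.0, -170.8], [-51.8, -159.2], [-65.7, -231.1], [-16.4, -244.1]]
scene (155, 135) [ -54.81321022 -120.97493472]
scene (28, 188) [  57.01783852 -124.25096235]
side (338, 450) [ -68.25939191 -151.49723711]
tape [643.  11.] [155. -62.]
round [670. 173.] [171. 102.]
box [329. 208.] [-172.  112.]
```

Request:
step_arm --targets '[[[9,-24,5,0,0,-0.06],[18,-48,10,0,0,-0.12],[27,-72,15,0,0,-0.18],[36,-96,20,0,0,-0.24],[45,-120,25,0,0,-0.3],[54,-144,30,0,0,-0.36],[63,-168,35,0,0,-0.42],[72,-192,40,0,0,-0.48],[81,-216,45,0,0,-0.54],[90,-240,50,0,0,-0.6],[95,-265,55,0,0,-0.66],[100,-290,60,0,0,-0.72]]]' --fingers -1

```text
time: 1.2
tool_pos: [350.6, 254.0, 313.4]
tcp_rot: [-180.0, 0.0, 113.9]
ft_force: [-0.0, -0.5, -0.4]
finger_gap: 85.2
grip_force: 0.0
```

Request:
step_arm --targets '[[[9,-24,0,0,0,-0.06],[18,-48,0,0,0,-0.12],[27,-72,0,0,0,-0.18],[36,-96,0,0,0,-0.24],[45,-120,0,0,0,-0.3],[54,-144,0,0,0,-0.36],[63,-168,0,0,0,-0.42],[72,-192,0,0,0,-0.48],[81,-216,0,0,0,-0.54],[90,-240,0,0,0,-0.6],[95,-265,0,0,0,-0.66],[100,-290,0,0,0,-0.72]]]'

```text
time: 2.2
tool_pos: [450.6, -36.1, 313.1]
tcp_rot: [-180.0, -0.0, 72.6]
ft_force: [-0.1, -0.1, -0.1]
finger_gap: 85.4
grip_force: 0.0
```

```bash
python3 - <<'E'
from h import *
import pickle
for k in range(1): pass
vision.snapshot('wrist');vision.snapshot('wrist')
s=vision.snapshot('wrist'); st=r.sense(); print(st['time'],st['tool_pos'],st['tcp_rot'],st['joint_pos'],s['eye'],s['attitude'],s['mtx'])
cv2.imwrite('pics/w1.png',s['img']); pickle.dump(s,open('w1.pkl','wb'))
E
```

```text
2.35 [450.49326691 -36.15712638 312.95046744] [-1.79957893e+02  1.18830699e-02  7.26469825e+01] [-1.10882217e+01 -1.69013329e+01  1.02145636e+02 -7.24263962e-03
  9.47988490e+01  6.26419694e+00] [473.31599409  37.0981606  432.70615853] [-17.80588576   0.044065   -17.5049647 ] [[302.27926049   0.         251.88052439]
 [  0.         302.27926049 194.80054635]
 [  0.           0.           1.        ]]
```

View pics/w1.png

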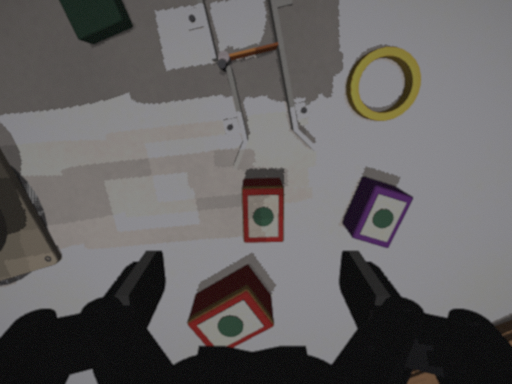

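The wrist view shows the red tin's top at about (263,215), square to the view, with the lane mouth ahead at (275,145) and the gate at (250,53). The large red tin (230,322) and the purple one (380,210) are distractors.

```bash
python3 - <<'E'
from h import *
import pickle
s=pickle.load(open('w1.pkl','rb')); im=s['img']
c=cv2.resize(im[30:180,205:335],None,fx=4,fy=4,interpolation=cv2.INTER_CUBIC)
cv2.imwrite('pics/w1c.png',cv2.convertScaleAbs(c,alpha=1.3))
h=cv2.cvtColor(im,cv2.COLOR_BGR2HSV)
m=(((h[...,0]<8)|(h[...,0]>172))&(h[...,1]>120)&(h[...,2]>125)).astype(np.uint8); m[:150]=0;m[245:]=0
cs,_=cv2.findContours(m,cv2.RETR_EXTERNAL,cv2.CHAIN_APPROX_NONE); k=max(cs,key=cv2.contourArea)
k=cv2.convexHull(k)[:,0]; print(k.min(0),k.max(0))
P=np.array([ray(s,q,55)[:2] for q in k],np.float32); print(cv2.minAreaRect(P), cv2.boxPoints(cv2.minAreaRect(P)))
E
```

```text
Traceback (most recent call last):
ValueError: max() iterable argument is empty
```

View pics/w1c.png

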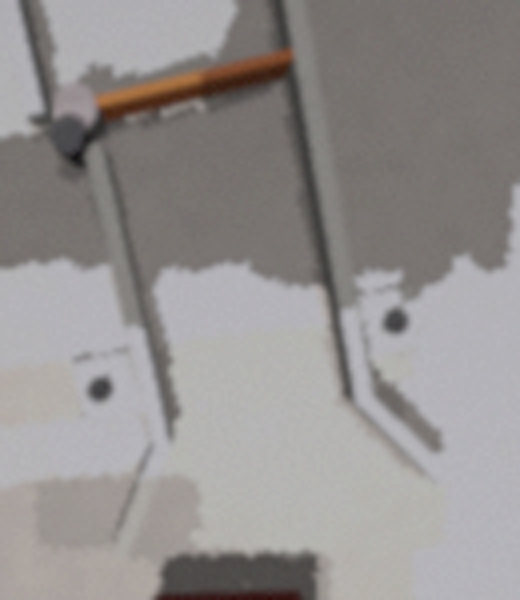

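```bash
python3 - <<'E'
from h import *
from scipy.optimize import least_squares
import pickle
s=pickle.load(open('w1.pkl','rb')); im=s['img'].astype(int)
print(im[190:243:10,263].tolist(), im[183,263], im[200,246],im[215,282])
m=((im[...,2]-im[...,1]>50)&(im[...,2]>110)).astype(np.uint8); m[:150]=0;m[246:]=0;m[:,:225]=0;m[:,305:]=0
k=cv2.convexHull(cv2.findNonZero(m))[:,0]; print(k.min(0),k.max(0))
P=np.array([ray(s,q,55)[:2] for q in k],np.float32); b=cv2.minAreaRect(P); print('tin',b)
o=lambda p:(p[0]/4+205-.4,p[1]/4+30-.4)
C=[((355,392),(31,-100,32)),((166,440),(-31,-100,32)),((291,52),(30,2.5,42)),((75,103),(-40,-4,50)),((299,100),(31,None,32)),((104,150),(-31,None,32)),((326,245),(31,None,32)),((133,290),(-31,None,32))]
W=np.array([ray(s,o(p),q[2])[:2] for p,q in C])
def res(v):
    c,n=np.cos(v[2]),np.sin(v[2]); l=(W-v[:2])@np.array([[c,-n],[n,c]])
    return np.concatenate([[a[0]-q[0],(a[1]-q[1]) if q[1] is not None else 0] for a,(_,q) in zip(l,C)])
f=least_squares(res,np.load('lane.npy')); v=f.x; print('lane',v[:2],np.degrees(v[2])%360); print(f.fun.reshape(-1,2).round(1).tolist())
c,n=np.cos(v[2]),np.sin(v[2]); print('tin in lane',(np.array(b[0])-v[:2])@np.array([[c,-n],[n,c]]))
np.save('lane.npy',v)
E
```

```text
[[26, 28, 92], [114, 122, 128], [52, 65, 42], [59, 73, 48], [133, 139, 139], [28, 29, 100]] [16 18 43] [34 36 96] [ 35  39 100]
[266 197] [282 241]
tin ((460.5820617675781, -125.42427062988281), (65.94445037841797, 20.389240264892578), 57.57060623168945)
lane [491.68394696  88.30764768] 353.9014798636258
[[1.4, 0.3], [0.0, -2.7], [-1.8, -1.1], [3.7, 3.5], [-1.7, 0.0], [-0.6, 0.0], [-0.5, 0.0], [-0.6, 0.0]]
tin in lane [  -8.21933525 -215.82655697]
```

```bash
python3 - <<'E'
from h import *
from scipy.optimize import least_squares
import pickle
s=pickle.load(open('w1.pkl','rb')); im=s['img'].astype(int)
m=((im[...,2]-im[...,1]>38)&(im[...,2]>72)).astype(np.uint8); m[:182]=0;m[246:]=0;m[:,:225]=0;m[:,305:]=0
m=cv2.morphologyEx(m,cv2.MORPH_OPEN,np.ones((2,2),np.uint8))
k=cv2.convexHull(cv2.findNonZero(m))[:,0]; print(k.min(0),k.max(0))
P=np.array([ray(s,q,55)[:2] for q in k],np.float32); b=cv2.minAreaRect(P); print('tin',b)
o=lambda p:(p[0]/4+205-.4,p[1]/4+30-.4)
C=[((355,392),(31,-100,32)),((166,440),(-31,-100,32)),((291,52),(30,2.5,42)),((299,100),(31,None,32)),((104,150),(-31,None,32)),((326,245),(31,None,32)),((133,290),(-31,None,32))]
W=np.array([ray(s,o(p),q[2])[:2] for p,q in C])
def res(v):
    c,n=np.cos(v[2]),np.sin(v[2]); l=(W-v[:2])@np.array([[c,-n],[n,c]])
    return np.concatenate([[a[0]-q[0],(a[1]-q[1]) if q[1] is not None else 0] for a,(_,q) in zip(l,C)])
f=least_squares(res,np.load('lane.npy')); v=f.x; print('lane',v[:2],np.degrees(v[2])%360); print(f.fun.reshape(-1,2).round(1).tolist())
c,n=np.cos(v[2]),np.sin(v[2]); print('tin in lane',(np.array(b[0])-v[:2])@np.array([[c,-n],[n,c]]))
np.save('lane.npy',v)
# line directions per wall
for a,bb in((0,3),(1,4)): d=W[bb]-W[a]; print(np.degrees(np.arctan2(d[1],d[0]))-90)
q=np.array([ray(s,(x,y),55)[:2] for x,y in((243.5,190),(284,190),(243.5,241),(284,241))]); print(q.round(1), q.mean(0))
E
```

```text
[244 189] [283 242]
tin ((442.43035888671875, -112.6212158203125), (76.65779113769531, 52.37929916381836), 73.88672637939453)
lane [489.84286865  87.05205678] 355.3493889790584
[[0.6, 0.9], [-0.8, -0.5], [-0.1, -0.4], [-0.2, 0.0], [0.8, 0.0], [-0.1, 0.0], [-0.2, 0.0]]
tin in lane [ -31.06702661 -202.86005455]
-4.141342055928263
-5.664366497704393
[[ 428.1  -68.9]
 [ 478.5  -84.8]
 [ 405.4 -138.9]
 [ 458.7 -155.7]] [ 442.66963928 -112.09179206]
```

Request:
step_arm --targets '[[[-3,-26,0,0,0,0.02],[-6,-52,0,0,0,0.02],[-8,-76,0,0,0,0.02],[-8,-76,-30,0,0,0.02],[-8,-76,-60,0,0,0.02],[-8,-76,-95,0,0,0.02],[-8,-76,-130,0,0,0.02],[-8,-76,-165,0,0,0.02],[-8,-76,-200,0,0,0.02],[-8,-76,-230,0,0,0.02],[-8,-76,-250,0,0,0.02],[-8,-76,-257,0,0,0.02]]]'

```text
time: 3.35
tool_pos: [439.8, -108.8, 52.5]
tcp_rot: [-179.6, -0.0, 74.1]
ft_force: [-0.5, 0.9, -0.5]
finger_gap: 85.2
grip_force: 0.0
```

Request:
step_arm --targets '[[[0,0,0,0,0,0],[0,0,0,0,0,0],[0,0,0,0,0,0],[0,0,0,0,0,0],[0,0,0,0,0,0],[0,0,0,0,0,0],[0,0,0,0,0,0],[0,0,0,0,0,0],[0,0,0,0,0,0],[0,0,0,0,0,0]]]' --fingers 1 --newtons 20

```text
time: 4.18
tool_pos: [443.9, -111.1, 58.1]
tcp_rot: [179.8, -0.0, 74.0]
ft_force: [-1.0, 2.5, 8.0]
finger_gap: 55.7
grip_force: 24.6
```

```bash
python3 - <<'E'
from h import *
s=vision.snapshot('side'); st=r.sense(); print(st['time'],st['tool_pos'],st['tcp_rot'],st['finger_gap'],st['grip_force'],st['ft_force'])
p=proj(s,st['tool_pos']).astype(int); print(p)
x0,y0=max(p[0]-75,0),max(p[1]-80,0)
cv2.imwrite('pics/g1.png',cv2.resize(s['img'][y0:y0+140,x0:x0+170],None,fx=4,fy=4,interpolation=cv2.INTER_CUBIC))
E
```

```text
4.2333 [ 443.89958907 -111.081278     58.1448562 ] [ 1.79832197e+02 -9.72910206e-03  7.39627138e+01] 55.54231868972607 24.57093358039856 [-1.20023657  1.713885    7.64057185]
[250 268]
```

View pics/g1.png

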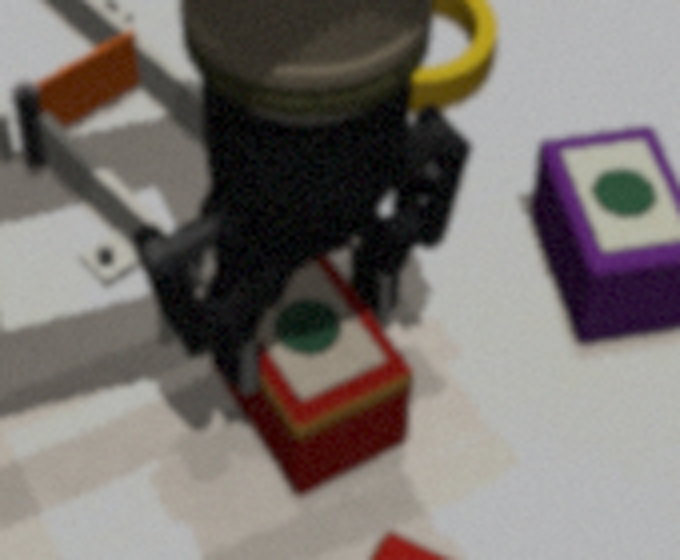

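Request:
step_arm --targets '[[[0,0,1,0,0,0.0],[3,1,1,0,0,0.02],[6,2,1,0,0,0.04],[9,4,1,0,0,0.06],[12,5,1,0,0,0.08],[15,6,1,0,0,0.1],[18,8,1,0,0,0.12],[21,9,1,0,0,0.14],[24,10,1,0,0,0.16],[27,12,1,0,0,0.18],[30,13,1,0,0,0.2],[32,14,1,0,0,0.2]]]'

```text
time: 5.23
tool_pos: [474.7, -97.7, 58.2]
tcp_rot: [-180.0, 0.1, 85.5]
ft_force: [-8.1, -3.9, 8.6]
finger_gap: 55.4
grip_force: 24.8
```

```bash
python3 - <<'E'
from h import *
import pickle
v=np.load('lane.npy'); 
s=vision.snapshot('wrist'); st=r.sense(); p=np.array(st['tool_pos']); print(st['time'],p,st['tcp_rot'],st['finger_gap'],st['ft_force'])
a=np.radians(-4.5); c,n=np.cos(a),np.sin(a); print('tcp in lane',(p[:2]-v[:2])@np.array([[c,-n],[n,c]]))
# height of fingertip seen earlier in side at (236,286): finger near world below
S=vision.snapshot('side'); t=np.radians(-16); X=np.array([np.cos(t),np.sin(t)]);Y=np.array([-np.sin(t),np.cos(t)])
for z in(20,25,30,35,40,45,50):
    q=ray(S,(236,286),z)[:2]-[443.9,-111.1]; print(z,(q@X).round(1),(q@Y).round(1))
cv2.imwrite('pics/g2.png',s['img']); pickle.dump(s,open('w2.pkl','wb'))
E
```

```text
5.2833 [475.0373484  -97.47374679  58.19666381] [1.79983305e+02 7.84471392e-02 8.54641804e+01] 55.105717784117594 [-3.99109065 -3.58359608  5.9010473 ]
tcp in lane [  -0.28215209 -185.11859983]
20 -25.5 3.9
25 -27.0 0.8
30 -28.5 -2.2
35 -30.1 -5.2
40 -31.6 -8.3
45 -33.1 -11.3
50 -34.6 -14.3
```

View pics/g2.png

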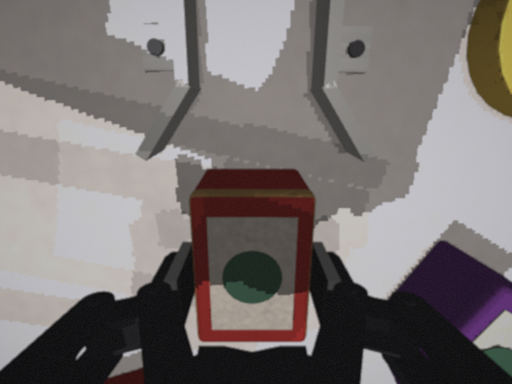

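```bash
python3 - <<'E'
from h import *
import pickle
s=pickle.load(open('w2.pkl','rb')); g=cv2.GaussianBlur(cv2.cvtColor(s['img'],cv2.COLOR_BGR2GRAY),(1,7),0)
for y in(15,45,80): print(y,g[y,180:208].tolist(),g[y,306:336].tolist())
print(s['eye'],s['attitude'])
v=np.load('lane.npy');a=np.radians(-4.5); c,n=np.cos(a),np.sin(a);M=np.array([[c,-n],[n,c]])
for z,pts in((55,((192,196),(313,196),(199,340),(306,340))),(32,((199,88),(312,88),(196,15),(318,15)))):
  for p in pts: print(z,p,((ray(s,p,z)[:2]-v[:2])@M).round(1))
E
```

```text
15 [186, 186, 188, 180, 139, 85, 64, 63, 64, 64, 65, 65, 65, 64, 64, 68, 84, 101, 109, 118, 124, 125, 125, 125, 124, 133, 165, 185] [125, 125, 121, 109, 98, 96, 96, 96, 94, 84, 69, 63, 63, 63, 63, 62, 62, 61, 61, 63, 62, 61, 76, 110, 131, 134, 134, 133, 132, 133]
45 [190, 190, 191, 190, 188, 167, 120, 75, 64, 65, 65, 65, 65, 66, 65, 65, 67, 80, 103, 120, 127, 128, 127, 126, 135, 166, 184, 188] [128, 128, 128, 125, 113, 101, 98, 88, 73, 65, 64, 64, 65, 65, 64, 64, 65, 63, 63, 65, 85, 118, 135, 138, 137, 137, 136, 135, 136, 135]
80 [176, 173, 182, 190, 193, 193, 188, 162, 113, 74, 65, 66, 66, 66, 66, 67, 67, 67, 72, 92, 108, 114, 115, 121, 128, 130, 131, 130] [130, 117, 104, 102, 100, 87, 71, 65, 65, 65, 65, 65, 66, 64, 64, 64, 63, 76, 111, 133, 138, 139, 139, 138, 138, 137, 141, 146, 148, 143]
[479.87292114 -19.41782526 177.95680059] [-17.82243845   0.02559788  -4.47152397]
55 (192, 196) [ -27.2 -147. ]
55 (313, 196) [  24.5 -147. ]
55 (199, 340) [ -28.3 -223.5]
55 (306, 340) [  25.8 -223.5]
32 (199, 88) [ -25.7 -102.8]
32 (312, 88) [  25.7 -102.7]
32 (196, 15) [-25.5 -73.4]
32 (318, 15) [ 26.5 -73.4]
```

Request:
step_arm --targets '[[[2,6,0,0,0,-0.005],[2,12,0,0,0,-0.005],[3,18,0,0,0,-0.005],[3.5,24,0,0,0,-0.005],[4,30,0,0,0,-0.005],[4.5,36,0,0,0,-0.005],[5,42,0,0,0,-0.005],[5.5,48,0,0,0,-0.005],[6,54,0,0,0,-0.005],[6.5,60,0,0,0,-0.005],[7,65,0,0,0,-0.005],[7.5,70,0,0,0,-0.005]]]'

```text
time: 6.33
tool_pos: [482.8, -26.8, 58.2]
tcp_rot: [179.9, 0.1, 85.2]
ft_force: [-0.5, -5.5, 5.2]
finger_gap: 55.5
grip_force: 24.3
```

```bash
python3 - <<'E'
from h import *
import pickle
s=vision.snapshot('wrist'); st=r.sense(); print(st['time'],st['tool_pos'],st['tcp_rot'],st['finger_gap'],st['ft_force'],st['wrist_torque'])
g=cv2.GaussianBlur(cv2.cvtColor(s['img'],cv2.COLOR_BGR2GRAY),(1,7),0)
for y in(20,60,100,140,180): print(y,g[y,180:212].tolist(),g[y,294:336].tolist())
cv2.imwrite('pics/g3.png',s['img']); pickle.dump(s,open('w3.pkl','wb'))
E
```

```text
6.3833 [482.89527316 -26.04345615  58.13350447] [1.79894111e+02 2.50205416e-02 8.51722238e+01] 55.52086577796909 [-0.25942748 -2.77259764  5.35208245] [-0.49959929 -0.08746427 -0.05035129]
20 [49, 50, 50, 50, 49, 49, 49, 50, 50, 51, 54, 54, 56, 56, 56, 54, 55, 55, 56, 55, 56, 56, 56, 55, 55, 55, 55, 55, 56, 55, 56, 56] [44, 43, 44, 45, 45, 45, 43, 44, 45, 44, 44, 44, 44, 44, 44, 45, 46, 50, 56, 58, 61, 63, 63, 62, 63, 63, 62, 73, 105, 127, 133, 133, 133, 133, 134, 133, 132, 132, 133, 132, 133, 131]
60 [160, 110, 73, 65, 64, 65, 65, 66, 65, 66, 66, 65, 71, 89, 106, 119, 124, 125, 125, 124, 125, 135, 170, 191, 194, 194, 193, 194, 193, 193, 193, 193] [124, 124, 124, 123, 124, 124, 124, 123, 110, 100, 98, 99, 97, 86, 72, 65, 65, 65, 64, 64, 65, 64, 65, 65, 70, 91, 122, 137, 139, 138, 137, 137, 137, 137, 137, 136, 137, 136, 135, 130, 126, 125]
100 [196, 197, 189, 148, 92, 67, 68, 67, 67, 68, 68, 68, 67, 66, 70, 87, 105, 121, 128, 129, 128, 129, 128, 128, 129, 128, 129, 128, 132, 149, 159, 161] [130, 130, 130, 130, 127, 114, 103, 101, 100, 101, 99, 87, 72, 66, 66, 66, 65, 66, 66, 66, 66, 66, 79, 115, 135, 140, 139, 138, 138, 138, 139, 138, 138, 138, 138, 137, 133, 128, 128, 127, 129, 128]
140 [112, 113, 113, 113, 112, 104, 86, 71, 68, 69, 68, 68, 68, 68, 69, 68, 71, 86, 105, 114, 116, 115, 115, 115, 115, 115, 115, 115, 115, 114, 116, 115] [114, 115, 113, 105, 101, 97, 92, 86, 83, 76, 68, 66, 66, 66, 66, 66, 65, 66, 67, 72, 94, 120, 133, 134, 134, 133, 134, 133, 133, 133, 131, 130, 128, 120, 114, 113, 112, 112, 111, 112, 111, 113]
180 [97, 97, 97, 98, 99, 98, 94, 89, 82, 72, 66, 65, 65, 66, 66, 67, 66, 66, 65, 63, 56, 45, 36, 33, 32, 31, 33, 32, 33, 32, 32, 34] [31, 32, 33, 33, 33, 33, 34, 33, 36, 44, 57, 64, 65, 66, 66, 66, 66, 74, 97, 111, 112, 112, 111, 112, 111, 112, 112, 111, 111, 111, 111, 112, 111, 111, 108, 94, 75, 54, 38, 38, 41, 41]
```

View pics/g3.png

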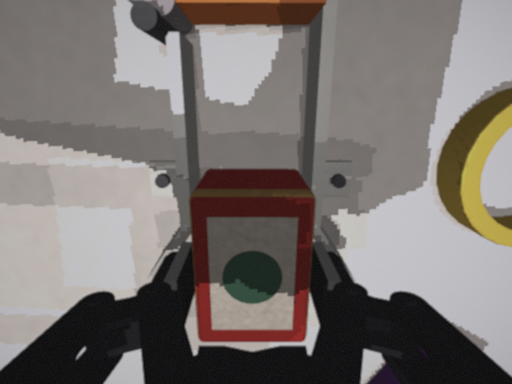

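The tin is inside the entry and square. The lane base edges sit at columns 195 and 305, the tin is about 1 mm to +x, and the gate shows at the top of the picture. I'll go on to just before the gate.

Request:
step_arm --targets '[[[-0.5,6,0,0,0,0],[0,12,0,0,0,0],[0.5,18,0,0,0,0],[1,24,0,0,0,0],[1.5,30,0,0,0,0],[2,36,0,0,0,0],[2.5,42,0,0,0,0],[3,48,0,0,0,0],[3.5,54,0,0,0,0],[4,59,0,0,0,0],[4.5,63,0,0,0,0],[4.5,65,0,0,0,0]]]'

```text
time: 7.38
tool_pos: [487.3, 38.4, 58.2]
tcp_rot: [179.9, 0.0, 85.2]
ft_force: [0.5, -6.7, 6.4]
finger_gap: 55.1
grip_force: 24.4
```

Request:
step_arm --targets '[[[0,0,0,0,0,0],[0,0,0,0,0,0],[0,0,0,0,0,0],[0,0,0,0,0,0],[0,0,0,0,0,0],[0,0,0,0,0,0]]]' --fingers -1

```text
time: 7.88
tool_pos: [486.4, 38.2, 57.1]
tcp_rot: [-180.0, -0.0, 85.1]
ft_force: [-0.4, -0.1, -0.7]
finger_gap: 85.4
grip_force: 0.0
```

Request:
step_arm --targets '[[[0,0,20,0,0,0],[0,0,45,0,0,0],[0,0,70,0,0,0],[-1,-15,75,0,0,0],[-3,-35,75,0,0,0],[-5,-55,75,0,0,0],[-6,-72,75,0,0,0],[-6,-72,75,0,0,0],[-6,-72,75,0,0,0]]]'

```text
time: 8.63
tool_pos: [480.5, -34.3, 132.3]
tcp_rot: [-180.0, -0.0, 85.0]
ft_force: [-0.1, -0.2, 0.3]
finger_gap: 85.4
grip_force: 0.0
```

Request:
step_arm --targets '[[[0,0,0,0,0,0],[0,0,0,0,0,0],[0,0,0,0,0,0],[0,0,0,0,0,0],[0,0,0,0,0,0],[0,0,0,0,0,0],[0,0,0,0,0,0],[0,0,0,0,0,0],[0,0,0,0,0,0],[0,0,0,0,0,0]]]' --fingers 0.72

```text
time: 9.47
tool_pos: [480.5, -33.8, 132.3]
tcp_rot: [-180.0, -0.0, 85.1]
ft_force: [0.0, 0.1, -0.5]
finger_gap: 12.0
grip_force: 0.0
```

```bash
python3 - <<'E'
from h import *
s=vision.snapshot('wrist'); st=r.sense(); print(st['time'],st['tool_pos'],st['tcp_rot'],st['finger_gap'],st['ft_force'])
cv2.imwrite('pics/g4.png',s['img'])
E
```

```text
9.5167 [480.54909166 -33.83197182 132.28903043] [ 1.79998548e+02 -2.65857185e-04  8.51267877e+01] 12.020150044273219 [-1.39932481  0.50157317 -0.52522694]
```

View pics/g4.png

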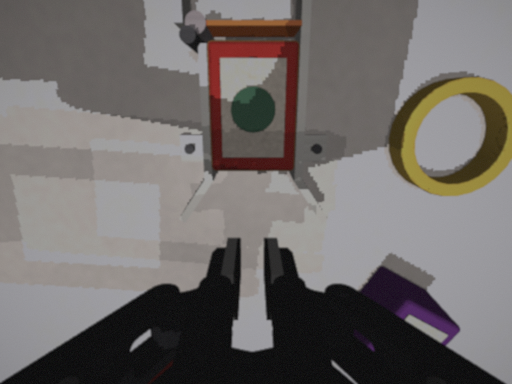

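The last view shows the tin square in the entry with its top at about (253,107) and the gate just ahead at (254,28). The fingers are clear behind it at (252,260). Next: descend and push from behind.

Request:
step_arm --targets '[[[0,0,-20,0,0,0],[0,0,-45,0,0,0],[0,0,-70,0,0,0],[0,0,-83,0,0,0],[0,0,-90,0,0,0],[0,0,-90,0,0,0],[0,0,-90,0,0,0]]]'

```text
time: 10.1
tool_pos: [480.7, -33.9, 42.7]
tcp_rot: [180.0, 0.0, 85.1]
ft_force: [0.1, -0.1, 0.9]
finger_gap: 11.8
grip_force: 0.0
```

Request:
step_arm --targets '[[[0.3,4,0,0,0,0],[0.7,8,0,0,0,0],[1,12,0,0,0,0],[1.3,16,0,0,0,0],[1.6,20,0,0,0,0],[2,24,0,0,0,0],[2.4,28,0,0,0,0],[2.7,32,0,0,0,0],[3,36,0,0,0,0],[3.3,40,0,0,0,0]]]'

```text
time: 10.93
tool_pos: [484.7, 5.0, 42.9]
tcp_rot: [179.9, 0.2, 85.1]
ft_force: [0.9, -11.0, 2.7]
finger_gap: 11.9
grip_force: 5.5
```

Request:
step_arm --targets '[[[0.3,4,0,0,0,0],[0.7,8,0,0,0,0],[1,12,0,0,0,0],[1.3,16,0,0,0,0],[1.6,20,0,0,0,0],[2,24,0,0,0,0],[2.4,28,0,0,0,0],[2.7,32,0,0,0,0],[3,36,0,0,0,0],[3.3,40,0,0,0,0]]]'

```text
time: 11.77
tool_pos: [487.8, 45.9, 42.8]
tcp_rot: [179.9, 0.1, 85.1]
ft_force: [1.0, -5.9, 2.9]
finger_gap: 11.8
grip_force: 2.9
```

Request:
step_arm --targets '[[[0.3,4,0,0,0,0],[0.7,8,0,0,0,0],[1,12,0,0,0,0],[1.3,16,0,0,0,0],[1.6,20,0,0,0,0],[2,24,0,0,0,0],[2.4,28,0,0,0,0],[2.7,32,0,0,0,0],[3,36,0,0,0,0],[3.3,40,0,0,0,0]]]'

```text
time: 12.6
tool_pos: [491.1, 86.0, 42.8]
tcp_rot: [179.9, 0.0, 85.1]
ft_force: [0.4, -5.5, 3.0]
finger_gap: 11.8
grip_force: 2.8
```

```bash
cat > chk.py <<'E'
from h import *
v=np.load('lane.npy');a=np.radians(-4.8);c,n=np.cos(a),np.sin(a);M=np.array([[c,-n],[n,c]])
s=vision.snapshot('wrist'); st=r.sense(); print(st['time'],'tcp lane',((np.array(st['tool_pos'])[:2]-v[:2])@M).round(1),'f lane',(np.array(st['ft_force'])[:2]@M).round(1),st['tcp_rot'].round(1),st['wrist_torque'].round(2))
im=s['img'].astype(int); m=((im[...,2]-im[...,1]>38)&(im[...,2]>72)&(im[...,1]<55)).astype(np.uint8)
m=cv2.morphologyEx(m,cv2.MORPH_OPEN,np.ones((2,2),np.uint8))
k,l,ss,ce=cv2.connectedComponentsWithStats(m)
for i in range(1,k):
    if ss[i,4]>150:
        H=cv2.convexHull(cv2.findNonZero((l==i).astype(np.uint8)))[:,0]
        P=np.array([(ray(s,q,55)[:2]-v[:2])@M for q in H],np.float32); b=cv2.minAreaRect(P); print(ss[i],np.round(b[0],1),np.round(b[1],1),round(b[2],1))
E
python3 chk.py
```

```text
12.65 tcp lane [ 1.3 -0.3] f lane [ 2.1 -3. ] [179.9   0.   85.1] [-0.52 -0.3  -0.03]
[ 176   62  160  206 6724] [ 1.3 50.5] [76.4 53.1] 89.5
```

Request:
step_arm --targets '[[[0.3,4,0,0,0,0],[0.7,8,0,0,0,0],[1,12,0,0,0,0],[1.3,16,0,0,0,0],[1.6,20,0,0,0,0],[2,24,0,0,0,0],[2.4,28,0,0,0,0],[2.7,32,0,0,0,0],[3,36,0,0,0,0],[3.3,40,0,0,0,0],[3.7,44,0,0,0,0],[4,48,0,0,0,0]]]'

```text
time: 13.65
tool_pos: [494.9, 133.9, 42.7]
tcp_rot: [180.0, 0.1, 85.1]
ft_force: [0.2, -7.0, 5.7]
finger_gap: 12.0
grip_force: 3.3
```

Request:
step_arm --targets '[[[0.1,1.5,0,0,0,0],[0.3,3,0,0,0,0],[0.4,4.5,0,0,0,0],[0.5,6,0,0,0,0]]]'

```text
time: 13.98
tool_pos: [495.4, 139.7, 42.7]
tcp_rot: [180.0, 0.1, 85.1]
ft_force: [-0.3, -7.3, 4.6]
finger_gap: 12.2
grip_force: 3.4
```

```bash
python3 chk.py
```

```text
14.0333 tcp lane [ 1.1 53.2] f lane [ 1.1 -5.4] [180.    0.   85.1] [-0.82 -0.16 -0.04]
[ 174   62  161  206 7119] [  0.8 104.3] [76.4 53.1] 89.9
```

Request:
step_arm --targets '[[[0.1,1,0,0,0,0],[0.2,2,0,0,0,0],[0.2,3,0,0,0,0],[0.3,4,0,0,0,0]]]'

```text
time: 14.37
tool_pos: [495.6, 143.7, 42.7]
tcp_rot: [180.0, 0.0, 85.1]
ft_force: [0.7, -6.1, 6.2]
finger_gap: 12.0
grip_force: 3.6
```

Request:
step_arm --targets '[[[0.1,1,0,0,0,0],[0.2,2,0,0,0,0],[0.2,3,0,0,0,0]]]'

```text
time: 14.62
tool_pos: [495.8, 146.7, 42.7]
tcp_rot: [180.0, 0.1, 85.1]
ft_force: [-0.1, -6.3, 5.0]
finger_gap: 12.2
grip_force: 3.3
```

Request:
step_arm --targets '[[[0,0.7,0,0,0,0],[0.1,1.4,0,0,0,0],[0.2,2,0,0,0,0]]]'

```text
time: 14.87
tool_pos: [496.0, 148.7, 42.7]
tcp_rot: [180.0, 0.1, 85.1]
ft_force: [0.2, -7.3, 5.5]
finger_gap: 11.8
grip_force: 3.5
```

Request:
step_arm --targets '[[[0,0.7,0,0,0,0],[0.1,1.4,0,0,0,0],[0.2,2,0,0,0,0]]]'

```text
time: 15.12
tool_pos: [496.1, 150.7, 42.7]
tcp_rot: [180.0, 0.1, 85.1]
ft_force: [0.8, -6.6, 5.4]
finger_gap: 11.8
grip_force: 3.6
```

Request:
step_arm --targets '[[[0,0.7,0,0,0,0],[0.1,1.4,0,0,0,0],[0.2,2,0,0,0,0]]]'

```text
time: 15.37
tool_pos: [496.3, 152.6, 42.7]
tcp_rot: [180.0, 0.1, 85.1]
ft_force: [0.1, -6.8, 5.6]
finger_gap: 11.8
grip_force: 3.6
```

Request:
step_arm --targets '[[[0,0.7,0,0,0,0],[0.1,1.4,0,0,0,0],[0.2,2,0,0,0,0]]]'

```text
time: 15.62
tool_pos: [496.5, 154.6, 42.6]
tcp_rot: [180.0, 0.1, 85.1]
ft_force: [-0.0, -6.7, 5.3]
finger_gap: 11.9
grip_force: 3.6
```

Request:
step_arm --targets '[[[0,0.7,0,0,0,0],[0.1,1.4,0,0,0,0],[0.2,2,0,0,0,0]]]'

```text
time: 15.87
tool_pos: [496.7, 156.7, 42.7]
tcp_rot: [180.0, 0.1, 85.1]
ft_force: [0.3, -7.0, 6.2]
finger_gap: 11.9
grip_force: 3.6
```

Request:
step_arm --targets '[[[0,0.7,0,0,0,0],[0.1,1.4,0,0,0,0],[0.2,2,0,0,0,0]]]'

```text
time: 16.12
tool_pos: [496.9, 158.6, 42.7]
tcp_rot: [180.0, 0.1, 85.1]
ft_force: [0.4, -6.8, 4.1]
finger_gap: 12.0
grip_force: 3.5
```

Request:
step_arm --targets '[[[0,0.7,0,0,0,0],[0.1,1.4,0,0,0,0],[0.2,2,0,0,0,0]]]'

```text
time: 16.37
tool_pos: [497.1, 160.1, 42.6]
tcp_rot: [180.0, 0.1, 85.1]
ft_force: [-1.0, -11.4, 6.4]
finger_gap: 12.0
grip_force: 5.9
```

Request:
step_arm --targets '[[[0,0.4,0,0,0,0],[0.1,0.8,0,0,0,0]]]'

```text
time: 16.53
tool_pos: [497.1, 160.5, 42.6]
tcp_rot: [180.0, 0.2, 85.1]
ft_force: [-2.0, -13.7, 7.2]
finger_gap: 12.1
grip_force: 6.9
```

```bash
python3 chk.py
```

```text
16.5833 tcp lane [ 1.1 73.8] f lane [ -0.  -12.5] [180.    0.2  85.1] [-1.79  0.14  0.03]
[ 174   62  161  207 7235] [  0.8 124.9] [76.7 53.1] 89.9
```

Request:
step_arm --targets '[[[0,0.4,0,0,0,0],[0.1,0.8,0,0,0,0],[0.1,0.8,0,0,0,0],[0.1,0.8,0,0,0,0]]]'

```text
time: 16.92
tool_pos: [497.1, 160.9, 42.6]
tcp_rot: [-180.0, 0.2, 85.1]
ft_force: [-1.2, -15.1, 7.9]
finger_gap: 11.8
grip_force: 7.4
```

Request:
step_arm --targets '[[[0,0.3,0,0,0,0],[0,0.3,0,0,0,0],[0,0.3,0,0,0,0],[0,0.3,0,0,0,0]]]'

```text
time: 17.25
tool_pos: [497.2, 161.0, 42.6]
tcp_rot: [-180.0, 0.2, 85.1]
ft_force: [-2.5, -15.8, 7.9]
finger_gap: 12.0
grip_force: 7.8
```

Request:
step_arm --targets '[[[0,-0.5,0,0,0,0],[-0.1,-1,0,0,0,0],[-0.1,-1.5,0,0,0,0],[-0.2,-2,0,0,0,0],[-0.2,-2.5,0,0,0,0],[-0.2,-3,0,0,0,0],[-0.3,-3.5,0,0,0,0],[-0.3,-4,0,0,0,0],[-0.4,-4.5,0,0,0,0],[-0.4,-5,0,0,0,0],[-0.5,-6,0,0,0,0],[-0.6,-7,0,0,0,0]]]'

```text
time: 18.25
tool_pos: [497.1, 157.4, 42.5]
tcp_rot: [179.9, -0.2, 85.1]
ft_force: [5.8, 12.5, -4.5]
finger_gap: 11.9
grip_force: 6.5
```

Request:
step_arm --targets '[[[-0.2,-2,0,0,0,0],[-0.3,-4,0,0,0,0],[-0.5,-6,0,0,0,0],[-0.5,-6,0,0,0,0],[-0.5,-6,0,0,0,0]]]'

```text
time: 18.67
tool_pos: [499.1, 155.6, 43.4]
tcp_rot: [179.6, -0.6, 85.1]
ft_force: [16.0, 31.1, -15.9]
finger_gap: 11.9
grip_force: 17.4
```

```bash
python3 chk.py
```

```text
18.7167 tcp lane [ 3.5 69.1] f lane [13.6 32.3] [179.6  -0.6  85.1] [ 5.08 -2.81 -0.38]
[ 167   48  160  209 9505] [  0.8 124.7] [76.4 53.1] 89.9
```

The leaf is caught behind the finger. I'll go forward a little to free it, stay just clear of the tin, and lift from there.

Request:
step_arm --targets '[[[0.2,2,0,0,0,0],[0.3,4,0,0,0,0],[0.5,6,0,0,0,0],[0.5,7,0,0,0,0],[0.6,8,0,0,0,0],[0.6,8.5,0,0,0,0],[0.6,8.5,0,0,0,0],[0.6,8.5,0,0,0,0]]]'

```text
time: 19.38
tool_pos: [496.4, 158.4, 42.2]
tcp_rot: [-180.0, 0.0, 85.1]
ft_force: [1.8, 0.7, -0.7]
finger_gap: 12.0
grip_force: 1.1
```

```bash
python3 chk.py; python3 - <<'E'
from h import *
s=vision.snapshot('side'); im=s['img'].astype(int)
m=((im[...,2]-im[...,0]>50)&(im[...,1]-im[...,0]>15)&(im[...,2]>im[...,1]*1.5)); ys,xs=np.nonzero(m[170:240,160:260]); print(len(xs), xs.min()+160 if len(xs) else 0, xs.max()+160 if len(xs) else 0)
E
```

```text
19.4333 tcp lane [ 0.6 71.6] f lane [ 1.3 -0.2] [-180.     0.    85.1] [ 0.03 -0.22 -0.05]
[ 175   56  162  209 7664] [  0.8 124.6] [76.4 53.1] 89.9
44 172 179
```

Request:
step_arm --targets '[[[0,0,4,0,0,0],[0,0,8,0,0,0],[0,0,12,0,0,0]]]'

```text
time: 19.73
tool_pos: [496.5, 158.4, 54.7]
tcp_rot: [-180.0, 0.0, 85.1]
ft_force: [1.2, -0.7, -0.2]
finger_gap: 12.0
grip_force: 0.5
```

Request:
step_arm --targets '[[[0,0,5,0,0,0],[0,0,10,0,0,0],[0,0,15,0,0,0],[0,0,22,0,0,0],[0,0,30,0,0,0],[0,0,45,0,0,0],[0,0,60,0,0,0]]]'

```text
time: 20.32
tool_pos: [496.0, 158.5, 114.9]
tcp_rot: [-179.9, 0.0, 85.1]
ft_force: [0.3, 0.9, 0.5]
finger_gap: 12.1
grip_force: 0.0
```

Request:
step_arm --targets '[[[-2,-15,15,0,0,0],[-4,-35,30,0,0,0],[-6,-55,45,0,0,0],[-8,-75,60,0,0,0],[-10,-95,75,0,0,0],[-10,-115,85,0,0,0],[-10,-115,85,0,0,0],[-10,-115,85,0,0,0]]]'

```text
time: 20.98
tool_pos: [487.1, 42.9, 200.6]
tcp_rot: [179.9, -0.0, 85.0]
ft_force: [0.2, -0.5, -0.4]
finger_gap: 12.2
grip_force: 0.0
```

```bash
python3 chk.py; python3 - <<'E'
from h import *
v=np.load('lane.npy');a=np.radians(-4.8);c,n=np.cos(a),np.sin(a);M=np.array([[c,-n],[n,c]])
s=vision.snapshot('wrist'); im=s['img'].astype(int); b,g,q=im[...,0],im[...,1],im[...,2]
m=((q>1.5*g)&(g>1.4*b)&(q>60)).astype(np.uint8); m=cv2.morphologyEx(m,cv2.MORPH_OPEN,np.ones((2,2),np.uint8)); k,l,ss,ce=cv2.connectedComponentsWithStats(m)
for i in range(1,k):
    if ss[i,4]>60:
        H=cv2.convexHull(cv2.findNonZero((l==i).astype(np.uint8)))[:,0]; P=np.array([(ray(s,p,42)[:2]-v[:2])@M for p in H],np.float32); print(ss[i],cv2.minAreaRect(P))
E
```

```text
21.0333 tcp lane [  0.4 -43.5] f lane [-1.3 -0.3] [180.   -0.   85.1] [ 0.04  0.01 -0.03]
[ 218    0   69   31 1049] [ 0.8 95.3] [20.5 53. ] 89.9
[223 135  63   4 190] ((1.4457530975341797, 1.569508671760559), (2.6939940452575684, 56.360687255859375), 89.87505340576172)
```

```bash
python3 -c "
from bench import r
print(r.hand_in())"
```

```text
the job is handed in; nothing more can be done
None
```

The red tin is home against the bumper after a press of roughly 8–9 N. The gate measured shut behind it and the arm was clear when I handed in. While I was backing off, the gate leaf caught behind the fingers (about 35 N total at the wrist), so I moved forward to free it and lifted from about 2 mm off the tin.

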